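# Set the worn pulse pump by counting clicks

## Task

The scale around the pulse pump's flow selector has worn away, so set it by feel: turn the round knob gently anticlockwise until it comes up against its end stop (do not force the stop), then turn it back clockwise to the fourth click and let it rest there. Then start the pump by flicking its toggle switch over towards the pump's rear, and leave everything else where it lies.

Things in the scene. Friction and masses are not known exactly. Their poses are not given: they have to be found in the camera images.
- pump: the pulse pump: a light grey table-top case, 190 mm deep (x) by 300 mm wide (y), its flat deck 90 mm above the table; fixed. Origin at the centre of its underside; x to its rear, y to its left seen from its front, z up. On the deck: black knob at left, steel toggle at front right, pump head at rear right, fuse cap (16 mm wide, 7 high) in the front left corner, loose thread reel at the middle of the front
- selector (a point): point fixed to the pump on the upright axis of the selector knob, at half the knob's height, 17 mm above the deck (x -15, y 75 mm in the pump's frame). The knob is a black fluted cylinder 36 mm across, from 2 to 32 mm above the deck, with no pointer; its angle is not reported. Clockwise from above is more. Start: at one of the clicks from the first to the fifth, unknown which
- indexer: the selector's notched ring and stop pins, fixed inside the pump under the knob, unseen; origin on the knob's axis at deck height; does not turn. Nine even click positions, 25 to 40 degrees apart; a pin stops the knob 5 to 10 degrees anticlockwise of the lowest one, and another as far past the highest. Let go at the stop, it springs back into the lowest, which counts as nought; the next clockwise is the first
- selector_top (a point): point fixed to the pump on the knob's axis, at the knob's top. How a click feels: on leaving the rest the torque rises at once to 0.13 to 0.2 N m, falls to nothing about half way, then the knob pulls on by itself into the next rest, where it centres itself when let go. At the stop the torque climbs steeply past that: 0.3 N m shows the stop clearly, over 0.5 N m forces it
- run (a joint): the toggle switch: 0 leaning 20 degrees to the pump's front (off), 0.70 rad leaning 20 degrees to its rear (running). It snaps over the middle (0.35) and stays; about 3 N at its tip moves it. Pivot at x -55, y -70 mm in the pump's frame, 4 mm above the deck
- run_tip (a point): top of the toggle's steel bat, which is 32 mm long, 6 mm thick at the deck and 10 mm near its top; off, its top is 33 mm above the deck and 11 mm in front of the pivot; running, as far behind
- pump_head (a point): top centre of the clear-topped roller pump head on the deck's rear right: 84 mm across, 35 mm high above the deck; fixed, not to be used
- reel: white thread reel, 38 mm across, 18 mm high, loose on the pump's deck; bystander. Origin at the centre of its underside
- suture_pad: skin-coloured suturing pad 140 x 100 x 27 mm on a clear backing sheet 170 x 125 mm; bystander, origin under its centre
- instrument_case: black zipped case 140 x 200 x 42 mm; bystander, origin under its centre
- needle_holder: steel needle holder, 145 mm long along x, 6 mm high; bystander
- scissors: steel suture scissors, 140 mm long along x, 6 mm high; bystander
- forceps: steel forceps, 130 mm long along x, 6 mm high; bystander
- gallipot: steel bowl 80 mm across, 38 mm high; bystander, origin under its centre
- skin_marker: capped white and dark blue marker pen, 97 mm long along x, 12 mm thick; bystander

How it is judged (in metres and radians):
On the way, in this order (a step that is already met when the one before it is completed fails the run):
1. the selector is turned down against its end stop (contact force between anything else and indexer_c10 above 0.5 N), for 0.05 s.
2. the selector rests in the fourth click up from the lowest (contact force between anything else and indexer_c4 above 0.5 N and contact force between anything else and indexer_c5 above 0.5 N), for 0.2 s.
3. the toggle is over to the rear, running (value of joint run above 0.6 rad), for 0.1 s.
At the end, for the whole second after the job is handed in: the selector rests, let go, centred in the fourth click clockwise from its lowest click (its sprung ball bears on both flanks of that notch, over 0.5 N each), and the toggle leans to the pump's rear (over 0.6 of 0.7 rad); the robot has let go of everything (all of step 2 and value of joint run above 0.6 rad); the robot touches nothing.
It fails at once if an end stop of the selector is forced (more than 20 N on a stop pin, about 0.55 N m at the knob) (contact force between anything else and indexer_c10 above 20 N or contact force between anything else and indexer_c11 above 20 N).
It fails at once if a bystander is moved more than 15 mm (distance of any of reel, suture_pad, instrument_case, needle_holder, scissors, forceps, gallipot, skin_marker from where it was at the start of the episode above 0.015 m).
It also fails if it takes over 72 s, if anything falls off the work surface, if the arm or the gripper's body presses on something with over 40 N, if the wrist force passes 120 N, or if a joint passes its speed limit or range.

## Robot

A 6-joint arm with a two-finger parallel gripper is mounted at the origin on the work surface. World frame = base frame: x ahead of the robot, y to its left, z up, the work surface at z = 0. Lengths are in mm, angles in degrees, forces in N, time in s.
With the tool pointing down it reaches from about 300 to 850 mm from the base axis. Payload 4.2 kg.
Tool frame: the origin (TCP) lies midway between the tips of the shut fingers; the grasp point (between the pads) lies 19 mm behind it; x points along the fingers, y is the direction in which the jaws open and shut, and the axes are right-handed (so a half turn about x gives the same grasp; the last joint's range is limited). The gripper opens to 91 mm and grips with 3 to 60 N. Pads are 32 mm wide; open, the fingers measure 118 mm over their backs; the gripper's body (76 mm by 178 mm) begins 60 mm behind the grasp point.
Start: joints at [-73.969, 18.312, 89.639, -0, 72.044, -1.146], TCP at [169.817, -549.368, 213.976] pointing down, gripper open.
Joint ranges: [-177.97, 177.97], [-48.28, 115.42], [12.27, 149.76], [-77.06, 257.06], [2.81, 150.46], [-146.56, 146.56]. Speed limits (degrees/s): [147.25, 147.25, 180, 180, 180, 180].

## Interface

Orientations are given as [roll, pitch, yaw] about the fixed x, y, z axes, in that order (R = Rz(yaw) Ry(pitch) Rx(roll)).
In Python, from workcell import env gives the robot as it stands.
- The arm moves only by the shell command python3 -m handwheel 'ROWS' [FORCE]. ROWS is text: rows parted by semicolons, each of 7 numbers parted by spaces: the turn, a rotation vector about the tool's x, y, z in degrees, then the shift along the tool's x, y, z in m, then the finger opening in m, from 0 to 0.0912. In form: rx ry rz x y z grip; .... A call has 1 to 12 rows; each row is the pose to reach, as a shift and turn from the pose commanded when the call began, along the tool's axes at that moment; what a row does not reach only later rows make up. A row lasts 1/12 s, in which the tool goes at most 41.7 mm and 7.16 degrees, less where a joint would pass 70% of its speed; a pose out of reach is approached as far as the arm can. A call with a gripper value outside its range is refused whole. The fingers move at their own pace and stop on an object; FORCE is the grip in N (left out, the last holds). Time passes only in rows, so rows that repeat a pose let the fingers close. It gives the time, the measured TCP pose, the force and the opening at its end, in the units of the state.
- env.state(): the state, without advancing time (a new reading comes with each control period).
- env.grab_frame(name): name is "scene" or "side" or "wrist"; returns the picture (420x560x3 uint8, red, green, blue); there is no depth.
- env.get_calibration(name): a dict with "mtx" (3x3 intrinsics, pixels), "T" (4x4, takes a point from camera to world coordinates); the wrist camera has in their place "hand_eye" (4x4, takes a point from camera to tool coordinates, whose origin is the TCP and whose axes are the tool frame's). Camera axes: x right, y up, looking along -z (the intrinsics and any distortion apply to the point x, -y, -z); pixel columns grow to the right and rows downward; lengths in mm; the calibration is good to about 2 mm. A picture is of the moment at which its call begins: read the wrist's pose just before it. get_calibration takes no time and is no camera call.
- env.job_done(): hands the job in, once; it reports no verdict.
The state is a dict: "time_s": time; "qpos": joint angles; "qvel": joint speeds; "effort": joint torques, N m; "ee_pos": TCP position; "ee_rot": TCP orientation; "force": force on the tool from outside, world axes, zero at the start; "torque": the same for the moment, N m; "gripper_width": finger opening in mm.
Only numpy, scipy, OpenCV 4.12 (cv2) and the standard library are available. Lean on these libraries where they do the work, as an engineer would, in place of code of your own. Each camera call takes 0.05 s, during which the arm holds its last target. There are 200 camera calls.

## Working session

There is one attempt and no reset: what is moved stays moved. The work goes in short steps, Python scripts to look and compute and a shell command to move; the robot and the scene stay as the last step left them, time stands still between calls to the robot, and variables do not carry over. Pictures are saved under pics/ and viewed, on a budget of 10 in all, crops included, one or two more only if the job needs it, and the job is handed in when it is done.

```bash
mkdir -p pics; ls; python3 - <<'E'
from workcell import env
import cv2,numpy as np
np.set_printoptions(precision=3,suppress=True)
s=env.state();print(s)
for n in("scene","side"):
    cv2.imwrite(f"pics/{n}0.png",env.grab_frame(n)[:,:,::-1])
    print(n,env.get_calibration(n))
print(env.get_calibration("wrist"))
E
```

```text
pics
{'time_s': 0.0, 'qpos': array([-73.969,  18.351,  89.707,   0.001,  72.044,  -1.146]), 'qvel': array([ 0.055,  0.002,  0.051,  0.05 , -0.121,  0.044]), 'effort': array([ -0.001, -41.245, -23.197,   0.073,   0.046,  -0.   ]), 'ee_pos': array([ 169.677, -548.855,  213.118]), 'ee_rot': array([-91.501,  89.898, 105.677]), 'force': array([ 0.996,  0.421, -0.254]), 'torque': array([ 0.005, -0.045, -0.029]), 'gripper_width': 91.03395814171172}
scene {'mtx': array([[421.379,   0.   , 283.3  ],
       [  0.   , 421.379, 209.218],
       [  0.   ,   0.   ,   1.   ]]), 'T': array([[  -0.428,   -0.781,    0.456,  994.108],
       [   0.904,   -0.366,    0.222,  257.467],
       [  -0.006,    0.507,    0.862, 1061.342],
       [   0.   ,    0.   ,    0.   ,    1.   ]])}
side {'mtx': array([[474.281,   0.   , 285.009],
       [  0.   , 474.281, 216.053],
       [  0.   ,   0.   ,   1.   ]]), 'T': array([[    0.821,     0.34 ,    -0.458,  -234.798],
       [   -0.571,     0.504,    -0.648, -1024.797],
       [    0.011,     0.794,     0.608,  1088.954],
       [    0.   ,     0.   ,     0.   ,     1.   ]])}
{'mtx': array([[294.101,   0.   , 278.412],
       [  0.   , 294.101, 210.866],
       [  0.   ,   0.   ,   1.   ]]), 'hand_eye': array([[   0.002,    0.266,   -0.964, -171.01 ],
       [   1.   ,   -0.002,    0.001,   -0.994],
       [  -0.001,   -0.964,   -0.266,  -74.899],
       [   0.   ,    0.   ,    0.   ,    1.   ]])}
```

View pics/scene0.png

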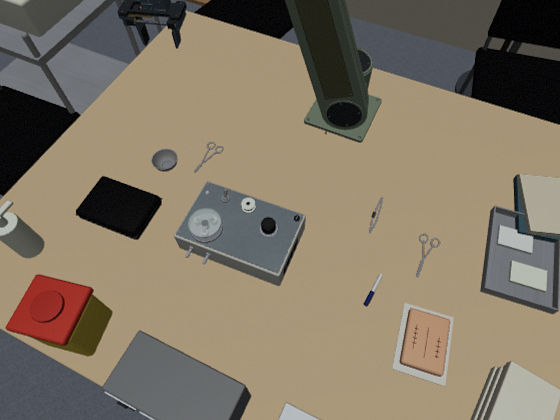

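View pics/side0.png

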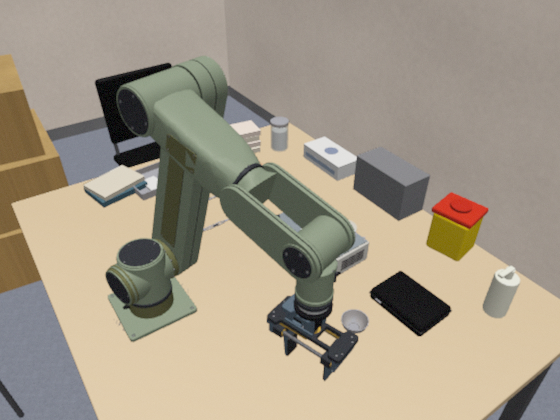

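The scene view shows the pump around (240,232): knob near (268,226), reel (248,205), toggle (225,196) and head (206,223). The side view is blocked by the arm. I'll enlarge the pump.

```bash
python3 - <<'E'
import cv2
a=cv2.imread("pics/scene0.png")[170:290,165:315]
cv2.imwrite("pics/crop0.png",cv2.resize(a,(750,600),interpolation=cv2.INTER_CUBIC))
E
```

```text
(no output)
```

View pics/crop0.png

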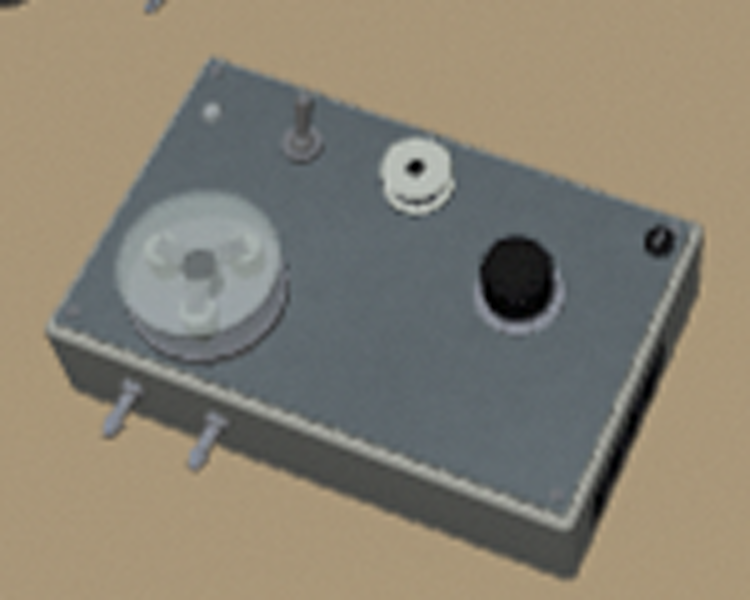

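Deck corners in the crop: front right (212,60), front left (702,228), rear left (568,528), rear right (48,328). Knob top is at (517,270), toggle tip (304,98) and toggle base (302,147), head top (200,243), reel (417,170).

```bash
cat > h.py <<'E'
import numpy as np,cv2
from workcell import env
from scipy.spatial.transform import Rotation as R
np.set_printoptions(precision=2,suppress=True)
def proj(P,K,T):
    c=(np.asarray(P,float)-T[:3,3])@T[:3,:3]; c=c*[1,-1,-1]
    return (c[:,:2]/c[:,2:])@K[:2,:2].T+K[:2,2]
def ray(px,K,T,z):
    d=np.array([(px[0]-K[0,2])/K[0,0],-(px[1]-K[1,2])/K[1,1],-1.])@T[:3,:3].T
    return T[:3,3]+d*(z-T[2,3])/d[2]
def tool(s): # tool->world
    T=np.eye(4);T[:3,:3]=R.from_euler('xyz',s['ee_rot'],degrees=True).as_matrix();T[:3,3]=s['ee_pos'];return T
def pump(x,y,yaw,P):
    P=np.asarray(P,float);r=R.from_euler('z',yaw).as_matrix();return P@r.T+[x,y,0]
E
python3 - <<'E'
from h import *
from scipy.optimize import least_squares
c=env.get_calibration("scene");K,T=c["mtx"],c["T"]
M=np.array([[-95,-150,90],[-95,150,90],[95,150,90],[95,-150,90],[-15,75,122],[-66,-70,123],[-55,-70,91]],float)
px=np.array([[212,60],[702,228],[568,528],[48,328],[517,270],[304,98],[302,147]])/5+[165,170]
best=min((least_squares(lambda p:(proj(pump(*p,M),K,T)-px).ravel(),[600,-200,a]) for a in np.arange(-3,3.2,.7)),key=lambda r:r.cost)
p=best.x;print(p[:2],np.degrees(p[2]),best.fun.reshape(-1,2))
print("knob top,tip,head,fuse",pump(*p,[[-15,75,122],[-66,-70,123],[50,-90,125],[-80,135,97]]))
print("reel",ray(np.array([417,170])/5+[165,170],K,T,108))
print(env.state()['time_s'])
E
```

```text
[571.6  -73.12] 3.009793682275851 [[-0.98 -2.54]
 [ 1.56 -1.04]
 [ 0.86  1.56]
 [-2.37  0.19]
 [ 0.22  0.03]
 [ 0.29  0.52]
 [ 0.35  0.32]]
knob top,tip,head,fuse [[ 552.68    0.99  122.  ]
 [ 509.37 -146.49  123.  ]
 [ 626.26 -160.37  125.  ]
 [ 484.62   57.5    97.  ]]
reel [514.85 -77.99 108.  ]
0.1
```

```bash
cat > mv.py <<'E'
import sys
from h import *
# target x y z , yaw of tool y axis (deg, world): prints rotvec about tool axes and shift in tool axes
x,y,z,yaw=map(float,sys.argv[1:5])
s=env.state();T=tool(s)
a=np.radians(yaw);X=np.array([0,0,-1.]);Y=np.array([np.cos(a),np.sin(a),0]);Rt=np.c_[X,Y,np.cross(X,Y)]
print("rot",np.degrees(R.from_matrix(T[:3,:3].T@Rt).as_rotvec()),"shift m",np.round(T[:3,:3].T@(np.array([x,y,z])-T[:3,3])/1000,4))
E
python3 - <<'E'
from h import *
s=env.state();T=tool(s);print(T, "yaw y",np.degrees(np.arctan2(T[1,1],T[0,1])))
E
python3 mv.py 552.7 1 240 0
```

```text
[[  -0.      0.3    -0.96  169.68]
 [   0.     -0.96   -0.3  -548.93]
 [  -1.     -0.     -0.    213.19]
 [   0.      0.      0.      1.  ]] yaw y -72.82313453744632
rot [-72.82  -0.06   0.08] shift m [-0.03 -0.41 -0.53]
```

```bash
R='' ; python3 -m handwheel '4 0 0 -0.027 -0.03 -0.04 0.08; 17 0 0 -0.027 -0.412 -0.528 0.08; 17 0 0 -0.027 -0.412 -0.528 0.08; 17 0 0 -0.027 -0.412 -0.528 0.08; 17 0 0 -0.027 -0.412 -0.528 0.08; 17 0 0 -0.027 -0.412 -0.528 0.08; 17 0 0 -0.027 -0.412 -0.528 0.08; 17 0 0 -0.027 -0.412 -0.528 0.08; 17 0 0 -0.027 -0.412 -0.528 0.08; 17 0 0 -0.027 -0.412 -0.528 0.08; 17 0 0 -0.027 -0.412 -0.528 0.08; 17 0 0 -0.027 -0.412 -0.528 0.08'; python3 mv.py 552.7 1 240 -90
```

```text
time_s: 1.1
ee_pos: [452.7, -142.3, 238.8]
ee_rot: [21.8, 90.0, -158.1]
force: [1.2, -0.2, -0.5]
gripper_width: 80.2
rot [ 0.18  0.02 -0.01] shift m [-0.   -0.14 -0.1 ]
```

```bash
python3 -m handwheel '0 0 0 -0.001 -0.143 -0.1 0.08; 0 0 0 -0.001 -0.143 -0.1 0.08; 0 0 0 -0.001 -0.143 -0.1 0.08; 0 0 0 -0.001 -0.143 -0.1 0.08; 0 0 0 -0.001 -0.143 -0.1 0.08; 0 0 0 -0.001 -0.143 -0.1 0.08; 0 0 0 -0.001 -0.143 -0.1 0.08; 0 0 0 -0.001 -0.143 -0.1 0.08'; python3 - <<'E'
from h import *
s=env.state();print(s);
cv2.imwrite("pics/w1.png",env.grab_frame("wrist")[:,:,::-1])
E
python3 mv.py 552.7 1 240 -90
```

```text
time_s: 1.77
ee_pos: [550.8, -2.2, 239.7]
ee_rot: [30.7, 89.9, -149.2]
force: [0.4, 0.3, 0.8]
gripper_width: 80.3
{'time_s': 1.7667, 'qpos': array([-1.39, 15.29, 90.23, -0.05, 74.56, 88.5 ]), 'qvel': array([-0.74, -0.56, -0.07,  0.21, -0.21,  0.09]), 'effort': array([  0.74, -38.28, -23.8 ,   0.08,  -0.09,  -0.  ]), 'ee_pos': array([550.78,  -2.15, 239.69]), 'ee_rot': array([  30.69,   89.91, -149.19]), 'force': array([0.4 , 0.29, 0.77]), 'torque': array([0.04, 0.05, 0.03]), 'gripper_width': 80.32752370655957}
rot [ 0.08  0.04 -0.03] shift m [-0. -0. -0.]
```

View pics/w1.png

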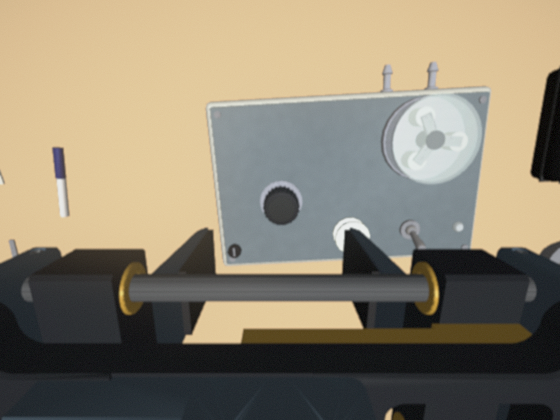

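The wrist view shows the knob top at (281,206), toggle base at (410,230), pump-head top at (434,139), reel at (351,234) and deck corners at (208,104), (489,88) and (225,264). The fingers span columns 195 to 360.

```bash
python3 - <<'E'
from h import *
from scipy.optimize import least_squares
c=env.get_calibration("wrist");K=c["mtx"]
s=dict(ee_pos=np.array([550.78,-2.15,239.69]),ee_rot=np.array([30.69,89.91,-149.19]))
T=tool(s)@c["hand_eye"]
M=np.array([[95,150,90],[95,-150,90],[-95,150,90],[-15,75,122],[-55,-70,92]],float)
px=np.array([[208,104],[489,88],[225,264],[281,206],[410,230]],float)
b=least_squares(lambda p:(proj(pump(*p,M),K,T)-px).ravel(),[571,-73,.05]);p=b.x
print(p,np.degrees(p[2]),b.fun.reshape(-1,2))
print("knob,toggle pivot",pump(*p,[[-15,75,122],[-55,-70,92]]),"knob ray",ray((281,206),K,T,122),"toggle ray",ray((410,230),K,T,92),"reel",ray((351,233),K,T,108))
E
python3 mv.py 552.7 1 240 -90
```

```text
[566.1  -77.82   0.05] 2.933414237779569 [[-5.13 -3.01]
 [ 9.04 -2.05]
 [-3.69  5.52]
 [ 0.07  3.25]
 [-1.05  0.25]]
knob,toggle pivot [[ 547.28   -3.69  122.  ]
 [ 514.76 -150.55   92.  ]] knob ray [550.69  -3.6  122.  ] toggle ray [ 515.06 -151.71   92.  ] reel [516.92 -80.24 108.  ]
rot [ 0.08  0.04 -0.03] shift m [-0. -0. -0.]
```

```bash
sed -i 's/"shift m",np.round(\(.*\),4))$/"shift mm",\1*1000)/' mv.py; python3 mv.py 552 -1 150 -90;  python3 -m handwheel '0 0 0 0.03 0 0 0.08; 0 0 0 0.06 0.001 0 0.08;0 0 0 0.09 0.001 0 0.08; 0 0 0 0.09 0.001 0 0.08;0 0 0 0.09 0.001 0 0.08; 0 0 0 0.09 0.001 0 0.08'; python3 - <<'E'
from h import *
s=env.state();print(s['ee_pos'],s['ee_rot']);
a=env.grab_frame("wrist")[:,:,::-1]; cv2.imwrite("pics/w2.png",a); cv2.imwrite("pics/w2c.png",cv2.resize(a[150:300,180:380],(800,600),interpolation=cv2.INTER_CUBIC))
E
```

```text
rot [ 0.08  0.04 -0.03] shift mm [89.92 -1.41 -1.25]
time_s: 2.32
ee_pos: [552.7, -2.8, 151.8]
ee_rot: [175.1, 89.8, -4.8]
force: [-0.4, 0.2, 1.4]
gripper_width: 80.2
[552.67  -2.82 151.77] [175.1   89.83  -4.79]
```

View pics/w2c.png

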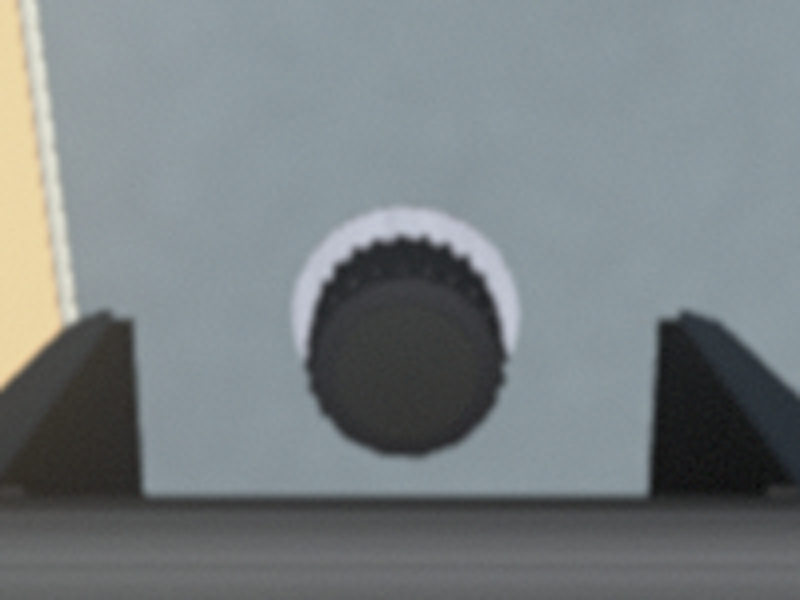

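The knob's top face is centred at crop (406,367), full-frame (281.5,241.8). The fingertips straddle it with inner edges at 133 and 658.

```bash
python3 - <<'E'
from h import *
c=env.get_calibration("wrist");K=c["mtx"];s=dict(ee_pos=np.array([552.67,-2.82,151.77]),ee_rot=np.array([175.1,89.83,-4.79]))
T=tool(s)@c["hand_eye"];print(ray((281.5,241.8),K,T,122), proj([s['ee_pos']],K,T))
E
python3 mv.py 552.5 -2 100 -90
```

```text
[548.57  -3.92 122.  ] [[280.22 252.96]]
rot [ 0.12 -0.24 -0.01] shift mm [52.24 -0.62  0.83]
```

```bash
cat > st.py <<'E'
from h import *
s=env.state();T=tool(s);print("t %.2f pos %s yaw %.2f j6 %.2f F %s M %s w %.1f"%(s['time_s'],s['ee_pos'],np.degrees(np.arctan2(T[1,1],T[0,1])),s['qpos'][5],s['force'],s['torque'],s['gripper_width']))
E
python3 -m handwheel '0 0 0 0.025 0 0.0025 0.08;0 0 0 0.05 0 0.0025 0.07;0 0 0 0.05 0 0.0025 0.06;0 0 0 0.05 0 0.0025 0.05;0 0 0 0.05 0 0.0025 0.05' 4; python3 st.py; python3 -m handwheel '0 0 0 0 0 0 0.042;0 0 0 0 0 0 0.038;0 0 0 0 0 0 0.034;0 0 0 0 0 0 0.030;0 0 0 0 0 0 0.030;0 0 0 0 0 0 0.030' 4;python3 st.py
```

```text
time_s: 2.78
ee_pos: [550.9, -2.1, 102.1]
ee_rot: [177.3, 89.8, -2.6]
force: [0.8, -0.5, 0.3]
gripper_width: 56.1
t 2.78 pos [550.91  -2.06 102.07] yaw -89.83 j6 88.42 F [ 0.81 -0.52  0.3 ] M [-0.    0.03 -0.01] w 56.1
time_s: 3.28
ee_pos: [550.5, -4.5, 101.5]
ee_rot: [123.1, 89.7, -56.6]
force: [-0.3, -8.2, 3.5]
gripper_width: 36.5
t 3.28 pos [550.47  -4.48 101.48] yaw -89.73 j6 88.42 F [-0.28 -8.15  3.5 ] M [-1.46 -0.    0.04] w 36.5
```

```bash
python3 -m handwheel '0 0 0 0 0.001 0 0.030;0 0 0 0 0.002 0 0.030;0 0 0 0 0.002 0 0.030;0 0 0 0 0.002 0 0.030' 4;python3 st.py
```

```text
time_s: 3.62
ee_pos: [550.5, -4.8, 101.4]
ee_rot: [153.0, 89.8, -26.8]
force: [0.7, -3.9, 5.0]
gripper_width: 35.9
t 3.62 pos [550.48  -4.83 101.4 ] yaw -89.80 j6 88.21 F [ 0.7  -3.89  4.98] M [-0.75  0.    0.01] w 35.9
```

```bash
python3 -m handwheel '0 0 0 0 0.001 0.001 0.030;0 0 0 0 0.0018 0.001 0.030;0 0 0 0 0.0018 0.001 0.030;0 0 0 0 0.0018 0.001 0.030' 4;python3 st.py;python3 -m handwheel '0 0 0 0 0 0 0.030;0 0 0 0 0 0 0.030;0 0 0 0 0 0 0.030;0 0 0 0 0 0 0.030' 14;python3 st.py
python3 -m handwheel '-1 0 0 0 0 0 0.030;-2 0 0 0 0 0 0.030;-2 0 0 0 0 0 0.030' >/dev/null;python3 st.py
python3 -m handwheel '-1 0 0 0 0 0 0.030;-2 0 0 0 0 0 0.030;-2 0 0 0 0 0 0.030' >/dev/null;python3 st.py
python3 -m handwheel '-1 0 0 0 0 0 0.030;-2 0 0 0 0 0 0.030;-2 0 0 0 0 0 0.030' >/dev/null;python3 st.py
```

```text
time_s: 3.95
ee_pos: [549.7, -4.9, 100.7]
ee_rot: [-156.3, 89.8, 23.9]
force: [3.3, 3.1, 4.1]
gripper_width: 35.7
t 3.95 pos [549.66  -4.91 100.72] yaw -89.85 j6 88.03 F [3.33 3.14 4.08] M [ 0.64 -0.61 -0.08] w 35.7
time_s: 4.28
ee_pos: [549.7, -4.9, 100.7]
ee_rot: [-159.0, 89.8, 21.2]
force: [4.3, 2.8, 6.2]
gripper_width: 35.6
t 4.28 pos [549.67  -4.93 100.71] yaw -89.84 j6 88.03 F [4.27 2.82 6.17] M [ 0.65 -0.61 -0.05] w 35.6
t 4.53 pos [549.64  -4.87 100.73] yaw -87.82 j6 86.01 F [3.53 3.95 6.82] M [ 0.62 -0.71 -0.14] w 35.7
t 4.78 pos [549.62  -4.84 100.7 ] yaw -85.83 j6 84.01 F [2.91 4.2  6.35] M [ 0.64 -0.68 -0.11] w 35.3
t 5.03 pos [549.67  -4.78 100.72] yaw -83.82 j6 82.01 F [3.43 4.09 6.02] M [ 0.67 -0.65 -0.11] w 35.9
```

```bash

for i in 1; do
python3 -m handwheel '-1 0 0 0 0 0 0.030;-2 0 0 0 0 0 0.030' >/dev/null;python3 st.py
python3 -m handwheel '-1 0 0 0 0 0 0.030;-2 0 0 0 0 0 0.030' >/dev/null;python3 st.py
python3 -m handwheel '-1 0 0 0 0 0 0.030;-2 0 0 0 0 0 0.030' >/dev/null;python3 st.py
python3 -m handwheel '-1 0 0 0 0 0 0.030;-2 0 0 0 0 0 0.030' >/dev/null;python3 st.py
python3 -m handwheel '-1 0 0 0 0 0 0.030;-2 0 0 0 0 0 0.030' >/dev/null;python3 st.py
python3 -m handwheel '-1 0 0 0 0 0 0.030;-2 0 0 0 0 0 0.030' >/dev/null;python3 st.py
python3 -m handwheel '-1 0 0 0 0 0 0.030;-2 0 0 0 0 0 0.030' >/dev/null;python3 st.py
python3 -m handwheel '-1 0 0 0 0 0 0.030;-2 0 0 0 0 0 0.030' >/dev/null;python3 st.py
done
```

```text
t 5.20 pos [549.65  -4.75 100.72] yaw -81.81 j6 79.99 F [3.81 4.8  6.02] M [ 0.71 -0.65 -0.1 ] w 35.5
t 5.37 pos [549.67  -4.71 100.74] yaw -79.80 j6 77.99 F [4.34 4.05 7.47] M [ 0.75 -0.64 -0.11] w 35.6
t 5.53 pos [549.65  -4.66 100.7 ] yaw -77.81 j6 75.98 F [3.65 3.31 6.68] M [ 0.75 -0.65 -0.06] w 35.4
t 5.70 pos [549.64  -4.63 100.7 ] yaw -75.80 j6 73.98 F [2.79 4.08 6.14] M [ 0.78 -0.65  0.01] w 35.6
t 5.87 pos [549.64  -4.6  100.7 ] yaw -73.80 j6 71.98 F [3.76 4.99 5.64] M [ 0.94 -0.64 -0.03] w 35.7
t 6.03 pos [549.64  -4.56 100.72] yaw -71.79 j6 69.97 F [3.48 4.86 6.08] M [ 0.91 -0.63  0.03] w 35.4
t 6.20 pos [549.61  -4.55 100.72] yaw -69.80 j6 67.97 F [4.44 5.42 5.88] M [ 0.92 -0.65  0.02] w 35.4
t 6.37 pos [549.62  -4.48 100.7 ] yaw -67.79 j6 65.97 F [3.82 4.98 6.85] M [ 0.96 -0.64  0.07] w 35.9
```

```bash
sed 's/$//' st.py > g.py; cat >> g.py <<'E'
import sys
sys.exit(s['torque'][2]<-0.2)
E
python3 -m handwheel '-1 0 0 0 0 0 0.030;-2 0 0 0 0 0 0.030' >/dev/null;python3 g.py &&
python3 -m handwheel '-1 0 0 0 0 0 0.030;-2 0 0 0 0 0 0.030' >/dev/null&&python3 g.py &&
python3 -m handwheel '-1 0 0 0 0 0 0.030;-2 0 0 0 0 0 0.030' >/dev/null&&python3 g.py &&
python3 -m handwheel '-0.6 0 0 0 0 0 0.030;-1.2 0 0 0 0 0 0.030' >/dev/null&&python3 g.py &&
python3 -m handwheel '-0.6 0 0 0 0 0 0.030;-1.2 0 0 0 0 0 0.030' >/dev/null&&python3 g.py &&
python3 -m handwheel '-0.6 0 0 0 0 0 0.030;-1.2 0 0 0 0 0 0.030' >/dev/null&&python3 g.py &&
python3 -m handwheel '-0.6 0 0 0 0 0 0.030;-1.2 0 0 0 0 0 0.030' >/dev/null&&python3 g.py &&
python3 -m handwheel '-0.6 0 0 0 0 0 0.030;-1.2 0 0 0 0 0 0.030' >/dev/null&&python3 g.py &&
python3 -m handwheel '-0.6 0 0 0 0 0 0.030;-1.2 0 0 0 0 0 0.030' >/dev/null&&python3 g.py &&
python3 -m handwheel '-0.6 0 0 0 0 0 0.030;-1.2 0 0 0 0 0 0.030' >/dev/null&&python3 g.py &&
python3 -m handwheel '-0.6 0 0 0 0 0 0.030;-1.2 0 0 0 0 0 0.030' >/dev/null&&python3 g.py
```

```text
t 6.53 pos [549.62  -4.47 100.7 ] yaw -65.79 j6 63.96 F [3.99 5.08 6.58] M [ 0.99 -0.65  0.06] w 35.9False
```

```bash
sed -i 's/sys.exit(\(.*\))$/sys.exit(int(\1))/' g.py
python3 -m handwheel '-1 0 0 0 0 0 0.030;-2 0 0 0 0 0 0.030' >/dev/null&&python3 g.py &&
python3 -m handwheel '-1 0 0 0 0 0 0.030;-2 0 0 0 0 0 0.030' >/dev/null&&python3 g.py &&
python3 -m handwheel '-0.6 0 0 0 0 0 0.030;-1.2 0 0 0 0 0 0.030' >/dev/null&&python3 g.py &&
python3 -m handwheel '-0.6 0 0 0 0 0 0.030;-1.2 0 0 0 0 0 0.030' >/dev/null&&python3 g.py &&
python3 -m handwheel '-0.6 0 0 0 0 0 0.030;-1.2 0 0 0 0 0 0.030' >/dev/null&&python3 g.py &&
python3 -m handwheel '-0.6 0 0 0 0 0 0.030;-1.2 0 0 0 0 0 0.030' >/dev/null&&python3 g.py &&
python3 -m handwheel '-0.6 0 0 0 0 0 0.030;-1.2 0 0 0 0 0 0.030' >/dev/null&&python3 g.py &&
python3 -m handwheel '-0.6 0 0 0 0 0 0.030;-1.2 0 0 0 0 0 0.030' >/dev/null&&python3 g.py &&
python3 -m handwheel '-0.6 0 0 0 0 0 0.030;-1.2 0 0 0 0 0 0.030' >/dev/null&&python3 g.py &&
python3 -m handwheel '-0.6 0 0 0 0 0 0.030;-1.2 0 0 0 0 0 0.030' >/dev/null&&python3 g.py
```

```text
t 6.70 pos [549.61  -4.42 100.68] yaw -63.78 j6 61.96 F [3.6  4.62 6.24] M [ 1.02 -0.59  0.12] w 35.6
t 6.87 pos [549.56  -4.38 100.69] yaw -61.78 j6 59.96 F [3.9  4.89 7.07] M [ 1.05 -0.56  0.09] w 35.5
t 7.03 pos [549.54  -4.37 100.69] yaw -60.62 j6 58.79 F [3.64 5.03 6.95] M [ 1.02 -0.53  0.04] w 35.6
t 7.20 pos [549.53  -4.34 100.68] yaw -59.43 j6 57.60 F [3.64 5.06 6.57] M [ 0.98 -0.63 -0.12] w 35.3
t 7.37 pos [549.46  -4.33 100.69] yaw -58.24 j6 56.41 F [4.14 4.98 6.54] M [ 0.9  -0.64 -0.19] w 35.4
t 7.53 pos [549.44  -4.33 100.68] yaw -57.06 j6 55.22 F [3.84 5.31 5.85] M [ 0.87 -0.68 -0.25] w 35.0
```

```bash
sed -i 's/<-0.2)/<-0.29)/' g.py
python3 -m handwheel '0 0 0 0 0 0 0.030' >/dev/null&&python3 g.py &&
python3 -m handwheel '-0.3 0 0 0 0 0 0.030;-0.6 0 0 0 0 0 0.030' >/dev/null&&python3 g.py &&
python3 -m handwheel '-0.3 0 0 0 0 0 0.030;-0.6 0 0 0 0 0 0.030' >/dev/null&&python3 g.py &&
python3 -m handwheel '-0.3 0 0 0 0 0 0.030;-0.6 0 0 0 0 0 0.030' >/dev/null&&python3 g.py &&
python3 -m handwheel '-0.3 0 0 0 0 0 0.030;-0.6 0 0 0 0 0 0.030' >/dev/null&&python3 g.py &&
python3 -m handwheel '-0.3 0 0 0 0 0 0.030;-0.6 0 0 0 0 0 0.030' >/dev/null&&python3 g.py &&
python3 -m handwheel '-0.3 0 0 0 0 0 0.030;-0.6 0 0 0 0 0 0.030' >/dev/null&&python3 g.py &&
python3 -m handwheel '-0.3 0 0 0 0 0 0.030;-0.6 0 0 0 0 0 0.030' >/dev/null&&python3 g.py &&
python3 -m handwheel '-0.3 0 0 0 0 0 0.030;-0.6 0 0 0 0 0 0.030' >/dev/null&&python3 g.py &&
python3 -m handwheel '-0.3 0 0 0 0 0 0.030;-0.6 0 0 0 0 0 0.030' >/dev/null&&python3 g.py
```

```text
t 7.62 pos [549.43  -4.31 100.7 ] yaw -57.06 j6 55.23 F [3.27 5.32 6.9 ] M [ 0.89 -0.67 -0.21] w 35.7
t 7.78 pos [549.44  -4.29 100.7 ] yaw -56.47 j6 54.64 F [2.62 5.71 6.56] M [ 0.92 -0.64 -0.21] w 35.2
t 7.95 pos [549.44  -4.29 100.68] yaw -55.87 j6 54.04 F [3.87 5.63 6.63] M [ 0.89 -0.67 -0.19] w 35.7
t 8.12 pos [549.46  -4.29 100.69] yaw -55.27 j6 53.43 F [3.63 5.39 7.1 ] M [ 0.95 -0.67 -0.09] w 35.9
t 8.28 pos [549.44  -4.27 100.69] yaw -54.67 j6 52.83 F [2.87 5.54 7.2 ] M [ 0.93 -0.64 -0.15] w 35.7
t 8.45 pos [549.44  -4.28 100.69] yaw -54.07 j6 52.23 F [3.18 5.28 7.34] M [ 0.94 -0.67 -0.17] w 35.8
t 8.62 pos [549.43  -4.27 100.65] yaw -53.47 j6 51.63 F [3.35 5.33 6.96] M [ 0.99 -0.65 -0.14] w 35.7
t 8.78 pos [549.4   -4.24 100.65] yaw -52.86 j6 51.03 F [3.58 5.53 6.67] M [ 0.99 -0.7  -0.09] w 35.8
t 8.95 pos [549.41  -4.23 100.67] yaw -52.26 j6 50.43 F [2.86 6.19 5.88] M [ 0.94 -0.63 -0.07] w 35.4
t 9.12 pos [549.42  -4.22 100.68] yaw -51.66 j6 49.82 F [3.03 5.81 6.58] M [ 1.01 -0.65 -0.08] w 35.2
```

```bash

python3 -m handwheel '-0.6 0 0 0 0 -0.0005 0.030;-1 0 0 0 0 -0.001 0.030' >/dev/null&&python3 g.py &&
python3 -m handwheel '-0.6 0 0 0 0 0 0.030;-1 0 0 0 0 0 0.030' >/dev/null&&python3 g.py &&
python3 -m handwheel '-0.6 0 0 0 0 0 0.030;-1 0 0 0 0 0 0.030' >/dev/null&&python3 g.py &&
python3 -m handwheel '-0.6 0 0 0 0 0 0.030;-1 0 0 0 0 0 0.030' >/dev/null&&python3 g.py &&
python3 -m handwheel '-1 0 0 0 0 0 0.030;-2 0 0 0 0 0 0.030;-3 0 0 0 0 0 0.030;-4 0 0 0 0 0 0.030;-5 0 0 0 0 0 0.030' >/dev/null&&python3 g.py &&
python3 -m handwheel '-1 0 0 0 0 0 0.030;-2 0 0 0 0 0 0.030;-3 0 0 0 0 0 0.030;-4 0 0 0 0 0 0.030;-5 0 0 0 0 0 0.030' >/dev/null&&python3 g.py &&
python3 -m handwheel '-1 0 0 0 0 0 0.030;-2 0 0 0 0 0 0.030' >/dev/null&&python3 g.py &&
python3 -m handwheel '-1 0 0 0 0 0 0.030;-2 0 0 0 0 0 0.030' >/dev/null&&python3 g.py &&
python3 -m handwheel '-0.5 0 0 0 0 0 0.030;-1 0 0 0 0 0 0.030' >/dev/null&&python3 g.py &&
python3 -m handwheel '-0.5 0 0 0 0 0 0.030;-1 0 0 0 0 0 0.030' >/dev/null&&python3 g.py &&
python3 -m handwheel '-0.5 0 0 0 0 0 0.030;-1 0 0 0 0 0 0.030' >/dev/null&&python3 g.py &&
python3 -m handwheel '-0.5 0 0 0 0 0 0.030;-1 0 0 0 0 0 0.030' >/dev/null&&python3 g.py
```

```text
t 9.28 pos [549.44  -4.14 100.64] yaw -50.61 j6 48.88 F [0.2  3.94 9.47] M [ 0.55 -0.2  -0.09] w 35.9
t 9.45 pos [549.43  -4.15 100.66] yaw -49.62 j6 47.87 F [0.63 4.21 6.72] M [ 0.69 -0.3  -0.04] w 36.1
t 9.62 pos [549.43  -4.13 100.65] yaw -48.62 j6 46.88 F [0.95 4.08 7.6 ] M [ 0.7  -0.37 -0.06] w 35.9
t 9.78 pos [549.41  -4.13 100.65] yaw -47.62 j6 45.88 F [1.67 4.04 9.02] M [ 0.75 -0.28 -0.11] w 35.6
t 10.20 pos [549.38  -4.03 100.66] yaw -42.59 j6 40.84 F [2.09 4.65 8.05] M [ 0.74 -0.21  0.05] w 35.6
t 10.62 pos [549.28  -3.95 100.63] yaw -37.58 j6 35.83 F [0.79 4.57 7.98] M [ 0.83 -0.22  0.14] w 35.5
t 10.78 pos [549.25  -3.96 100.63] yaw -35.58 j6 33.83 F [1.76 4.81 8.29] M [ 0.84 -0.16  0.05] w 35.5
t 10.95 pos [549.22  -3.92 100.63] yaw -33.57 j6 31.82 F [1.34 5.19 8.58] M [ 0.86 -0.2   0.09] w 35.7
t 11.12 pos [549.2   -3.88 100.62] yaw -32.59 j6 30.84 F [1.17 4.44 9.12] M [ 0.96 -0.17  0.16] w 35.4
t 11.28 pos [549.19  -3.89 100.64] yaw -31.60 j6 29.85 F [1.37 5.18 8.23] M [ 0.87 -0.18  0.13] w 35.9
t 11.45 pos [549.16  -3.86 100.63] yaw -30.61 j6 28.86 F [0.31 4.04 8.21] M [ 0.81 -0.19  0.07] w 35.6
t 11.62 pos [549.12  -3.93 100.63] yaw -29.62 j6 27.87 F [0.5  4.13 8.07] M [ 0.79 -0.24 -0.07] w 35.7
```

```bash

python3 -m handwheel '-1 0 0 0 0 0 0.030;-2 0 0 0 0 0 0.030;-3 0 0 0 0 0 0.030' >/dev/null&&python3 g.py &&
python3 -m handwheel '-0.4 0 0 0 0 0 0.030;-0.8 0 0 0 0 0 0.030' >/dev/null&&python3 g.py &&
python3 -m handwheel '-0.4 0 0 0 0 0 0.030;-0.8 0 0 0 0 0 0.030' >/dev/null&&python3 g.py &&
python3 -m handwheel '-0.4 0 0 0 0 0 0.030;-0.8 0 0 0 0 0 0.030' >/dev/null&&python3 g.py &&
python3 -m handwheel '-0.4 0 0 0 0 0 0.030;-0.8 0 0 0 0 0 0.030' >/dev/null&&python3 g.py &&
python3 -m handwheel '-0.4 0 0 0 0 0 0.030;-0.8 0 0 0 0 0 0.030' >/dev/null&&python3 g.py &&
python3 -m handwheel '-0.4 0 0 0 0 0 0.030;-0.8 0 0 0 0 0 0.030' >/dev/null&&python3 g.py &&
python3 -m handwheel '-0.4 0 0 0 0 0 0.030;-0.8 0 0 0 0 0 0.030' >/dev/null&&python3 g.py &&
python3 -m handwheel '-0.4 0 0 0 0 0 0.030;-0.8 0 0 0 0 0 0.030' >/dev/null&&python3 g.py &&
python3 -m handwheel '-0.4 0 0 0 0 0 0.030;-0.8 0 0 0 0 0 0.030' >/dev/null&&python3 g.py &&
python3 -m handwheel '-0.4 0 0 0 0 0 0.030;-0.8 0 0 0 0 0 0.030' >/dev/null&&python3 g.py
```

```text
t 11.87 pos [549.04  -3.91 100.61] yaw -26.63 j6 24.87 F [1.2  4.98 8.92] M [ 0.79 -0.27 -0.19] w 35.7
t 12.03 pos [549.06  -3.87 100.65] yaw -25.86 j6 24.10 F [1.04 4.94 8.23] M [ 0.82 -0.29 -0.12] w 35.2
t 12.20 pos [549.02  -3.87 100.61] yaw -25.06 j6 23.30 F [1.52 5.62 8.68] M [ 0.79 -0.25 -0.06] w 35.4
t 12.37 pos [549.    -3.86 100.6 ] yaw -24.25 j6 22.49 F [1.62 4.56 8.11] M [ 0.83 -0.27 -0.13] w 35.5
t 12.53 pos [549.03  -3.83 100.62] yaw -23.45 j6 21.69 F [0.52 5.55 8.87] M [ 0.84 -0.29 -0.11] w 35.9
t 12.70 pos [549.    -3.84 100.62] yaw -22.65 j6 20.89 F [0.5  5.95 8.39] M [ 0.82 -0.31 -0.12] w 35.8
t 12.87 pos [548.97  -3.8  100.61] yaw -21.84 j6 20.09 F [0.56 4.74 8.24] M [ 0.85 -0.23 -0.14] w 35.8
t 13.03 pos [548.99  -3.82 100.64] yaw -21.04 j6 19.28 F [-0.39  5.49  7.41] M [ 0.85 -0.22 -0.07] w 35.9
t 13.20 pos [548.96  -3.8  100.61] yaw -20.24 j6 18.48 F [0.32 4.47 8.75] M [ 0.85 -0.2  -0.09] w 35.7
t 13.37 pos [548.91  -3.8  100.6 ] yaw -19.44 j6 17.68 F [0.54 4.76 8.22] M [ 0.87 -0.19 -0.1 ] w 35.8
t 13.53 pos [548.95  -3.8  100.62] yaw -18.64 j6 16.88 F [-0.14  5.48  7.98] M [ 0.93 -0.21 -0.04] w 35.7
```

```bash

python3 -m handwheel '-1 0 0 0 0 -0.0004 0.030;-2 0 0 0 0 -0.0004 0.030' >/dev/null&&python3 g.py &&
python3 -m handwheel '-2 0 0 0 0 0 0.030;-4 0 0 0 0 0 0.030;-6 0 0 0 0 0 0.030;-8 0 0 0 0 0 0.030;-10 0 0 0 0 0 0.030;-12 0 0 0 0 0 0.030' >/dev/null&&python3 g.py &&
python3 -m handwheel '-1 0 0 0 0 0 0.030;-2 0 0 0 0 0 0.030' >/dev/null&&python3 g.py &&
python3 -m handwheel '-0.5 0 0 0 0 0 0.030;-1 0 0 0 0 0 0.030' >/dev/null&&python3 g.py &&
python3 -m handwheel '-0.5 0 0 0 0 0 0.030;-1 0 0 0 0 0 0.030' >/dev/null&&python3 g.py &&
python3 -m handwheel '-0.5 0 0 0 0 0 0.030;-1 0 0 0 0 0 0.030' >/dev/null&&python3 g.py &&
python3 -m handwheel '-0.5 0 0 0 0 0 0.030;-1 0 0 0 0 0 0.030' >/dev/null&&python3 g.py &&
python3 -m handwheel '-0.5 0 0 0 0 0 0.030;-1 0 0 0 0 0 0.030' >/dev/null&&python3 g.py &&
python3 -m handwheel '-0.4 0 0 0 0 0 0.030;-0.8 0 0 0 0 0 0.030' >/dev/null&&python3 g.py &&
python3 -m handwheel '-0.4 0 0 0 0 0 0.030;-0.8 0 0 0 0 0 0.030' >/dev/null&&python3 g.py &&
python3 -m handwheel '-0.4 0 0 0 0 0 0.030;-0.8 0 0 0 0 0 0.030' >/dev/null&&python3 g.py &&
python3 -m handwheel '-0.4 0 0 0 0 0 0.030;-0.8 0 0 0 0 0 0.030' >/dev/null&&python3 g.py &&
python3 -m handwheel '-0.4 0 0 0 0 0 0.030;-0.8 0 0 0 0 0 0.030' >/dev/null&&python3 g.py &&
python3 -m handwheel '-0.4 0 0 0 0 0 0.030;-0.8 0 0 0 0 0 0.030' >/dev/null&&python3 g.py &&
python3 -m handwheel '-0.4 0 0 0 0 0 0.030;-0.8 0 0 0 0 0 0.030' >/dev/null&&python3 g.py &&
python3 -m handwheel '-0.4 0 0 0 0 0 0.030;-0.8 0 0 0 0 0 0.030' >/dev/null&&python3 g.py
```

```text
t 13.70 pos [548.89  -3.77 100.6 ] yaw -16.59 j6 14.89 F [-0.35  4.01  9.24] M [ 0.68 -0.1  -0.01] w 35.4
t 14.20 pos [548.67  -3.68 100.58] yaw -4.52 j6 2.82 F [-0.29  4.95  9.94] M [0.72 0.07 0.08] w 35.6
t 14.37 pos [548.65  -3.65 100.58] yaw -2.55 j6 0.86 F [ 0.07  4.51 10.75] M [0.76 0.04 0.09] w 35.6
t 14.53 pos [548.6   -3.71 100.57] yaw -1.59 j6 -0.11 F [-0.27  3.8   9.24] M [0.77 0.04 0.11] w 35.4
t 14.70 pos [548.63  -3.7  100.6 ] yaw -0.60 j6 -1.10 F [0.76 4.48 8.95] M [ 0.7   0.06 -0.01] w 35.4
t 14.87 pos [548.53  -3.71 100.56] yaw 0.39 j6 -2.09 F [-0.42  3.3   8.6 ] M [ 0.66 -0.02 -0.06] w 35.8
t 15.03 pos [548.52  -3.74 100.57] yaw 1.37 j6 -3.08 F [-1.17  4.5   8.95] M [ 0.7  -0.1  -0.06] w 35.9
t 15.20 pos [548.48  -3.75 100.56] yaw 2.35 j6 -4.07 F [-0.8   3.81  9.55] M [ 0.69 -0.07 -0.19] w 35.3
t 15.37 pos [548.48  -3.78 100.56] yaw 3.14 j6 -4.86 F [-1.06  3.18  9.8 ] M [ 0.69 -0.11 -0.19] w 35.4
t 15.53 pos [548.46  -3.74 100.56] yaw 3.94 j6 -5.66 F [-0.62  3.64  9.87] M [ 0.76 -0.11 -0.19] w 35.7
t 15.70 pos [548.46  -3.73 100.58] yaw 4.75 j6 -6.46 F [-0.52  4.76  8.9 ] M [ 0.72 -0.1  -0.1 ] w 35.6
t 15.87 pos [548.44  -3.72 100.57] yaw 5.55 j6 -7.26 F [-1.37  4.82  8.74] M [ 0.72 -0.04 -0.11] w 35.7
t 16.03 pos [548.42  -3.71 100.58] yaw 6.36 j6 -8.07 F [-1.53  2.97 10.46] M [ 0.7   0.01 -0.13] w 35.6
t 16.20 pos [548.42  -3.72 100.59] yaw 7.16 j6 -8.87 F [-0.91  3.77  9.51] M [ 0.76 -0.03 -0.08] w 35.5
t 16.37 pos [548.42  -3.71 100.56] yaw 7.96 j6 -9.67 F [-0.91  3.75  8.74] M [ 0.72 -0.02 -0.02] w 36.0
t 16.53 pos [548.38  -3.72 100.56] yaw 8.77 j6 -10.47 F [-0.8   4.63  9.73] M [ 0.7  -0.01 -0.07] w 35.4
```

```bash

python3 -m handwheel '-0.8 0 0 0 0 0 0.030;-1.6 0 0 0 0 0 0.030' >/dev/null&&python3 g.py &&
python3 -m handwheel '-0.8 0 0 0 0 0 0.030;-1.6 0 0 0 0 0 0.030' >/dev/null&&python3 g.py &&
python3 -m handwheel '-2 0 0 0 0 0 0.030;-4 0 0 0 0 0 0.030;-6 0 0 0 0 0 0.030;-8 0 0 0 0 0 0.030;-10 0 0 0 0 0 0.030;-12 0 0 0 0 0 0.030;-14 0 0 0 0 0 0.030' >/dev/null&&python3 g.py &&
python3 -m handwheel '-0.5 0 0 0 0 0 0.030;-1 0 0 0 0 0 0.030' >/dev/null&&python3 g.py &&
python3 -m handwheel '-0.5 0 0 0 0 0 0.030;-1 0 0 0 0 0 0.030' >/dev/null&&python3 g.py &&
python3 -m handwheel '-0.5 0 0 0 0 0 0.030;-1 0 0 0 0 0 0.030' >/dev/null&&python3 g.py &&
python3 -m handwheel '-0.5 0 0 0 0 0 0.030;-1 0 0 0 0 0 0.030' >/dev/null&&python3 g.py &&
python3 -m handwheel '-0.5 0 0 0 0 0 0.030;-1 0 0 0 0 0 0.030' >/dev/null&&python3 g.py &&
python3 -m handwheel '-0.5 0 0 0 0 0 0.030;-1 0 0 0 0 0 0.030' >/dev/null&&python3 g.py &&
python3 -m handwheel '-0.4 0 0 0 0 0 0.030;-0.8 0 0 0 0 0 0.030' >/dev/null&&python3 g.py &&
python3 -m handwheel '-0.4 0 0 0 0 0 0.030;-0.8 0 0 0 0 0 0.030' >/dev/null&&python3 g.py &&
python3 -m handwheel '-0.4 0 0 0 0 0 0.030;-0.8 0 0 0 0 0 0.030' >/dev/null&&python3 g.py &&
python3 -m handwheel '-0.4 0 0 0 0 0 0.030;-0.8 0 0 0 0 0 0.030' >/dev/null&&python3 g.py &&
python3 -m handwheel '-0.4 0 0 0 0 0 0.030;-0.8 0 0 0 0 0 0.030' >/dev/null&&python3 g.py &&
python3 -m handwheel '-0.4 0 0 0 0 0 0.030;-0.8 0 0 0 0 0 0.030' >/dev/null&&python3 g.py &&
python3 -m handwheel '-0.4 0 0 0 0 0 0.030;-0.8 0 0 0 0 0 0.030' >/dev/null&&python3 g.py &&
python3 -m handwheel '-0.4 0 0 0 0 0 0.030;-0.8 0 0 0 0 0 0.030' >/dev/null&&python3 g.py
```

```text
t 16.70 pos [548.36  -3.71 100.56] yaw 10.39 j6 -12.10 F [-1.32  3.27  9.41] M [ 0.73 -0.01 -0.09] w 35.5
t 16.87 pos [548.31  -3.71 100.55] yaw 11.99 j6 -13.70 F [-1.95  4.3  10.33] M [ 0.73  0.02 -0.08] w 35.6
t 17.45 pos [548.05  -3.75 100.56] yaw 26.09 j6 -27.78 F [-1.15  4.48 10.14] M [0.67 0.2  0.16] w 35.7
t 17.62 pos [548.02  -3.77 100.54] yaw 27.03 j6 -28.72 F [-1.76  3.99 10.12] M [0.66 0.19 0.14] w 35.1
t 17.78 pos [548.02  -3.74 100.56] yaw 28.03 j6 -29.71 F [-0.7   4.16  9.93] M [0.69 0.17 0.12] w 35.5
t 17.95 pos [548.02  -3.79 100.55] yaw 29.02 j6 -30.71 F [-2.45  2.9  11.35] M [0.64 0.19 0.07] w 35.4
t 18.12 pos [547.98  -3.83 100.53] yaw 30.00 j6 -31.69 F [-1.52  3.6   9.76] M [ 0.64  0.17 -0.06] w 35.5
t 18.28 pos [547.96  -3.85 100.53] yaw 30.98 j6 -32.68 F [-1.5   3.42 10.59] M [ 0.73  0.19 -0.06] w 35.5
t 18.45 pos [547.94  -3.9  100.54] yaw 31.96 j6 -33.67 F [-2.26  4.28 10.51] M [ 0.65  0.08 -0.17] w 35.8
t 18.62 pos [547.96  -3.92 100.54] yaw 32.75 j6 -34.46 F [-2.7   3.47 10.42] M [ 0.71  0.12 -0.13] w 35.6
t 18.78 pos [547.91  -3.91 100.52] yaw 33.54 j6 -35.26 F [-2.73  4.05 10.22] M [ 0.64  0.08 -0.18] w 35.5
t 18.95 pos [547.92  -3.92 100.56] yaw 34.35 j6 -36.06 F [-1.59  2.87 10.38] M [ 0.68  0.11 -0.12] w 35.5
t 19.12 pos [547.91  -3.88 100.54] yaw 35.16 j6 -36.87 F [-2.    3.41 10.88] M [ 0.63  0.1  -0.13] w 35.2
t 19.28 pos [547.86  -3.92 100.55] yaw 35.96 j6 -37.67 F [-2.22  2.49 10.14] M [ 0.65  0.16 -0.2 ] w 35.5
t 19.45 pos [547.86  -3.92 100.53] yaw 36.76 j6 -38.47 F [-1.6   3.43 10.13] M [ 0.71  0.12 -0.12] w 35.5
t 19.62 pos [547.85  -3.92 100.54] yaw 37.57 j6 -39.27 F [-2.05  2.34 11.15] M [ 0.72  0.18 -0.12] w 35.5
t 19.78 pos [547.84  -3.92 100.53] yaw 38.37 j6 -40.07 F [-1.77  3.42 10.23] M [ 0.6   0.12 -0.06] w 35.6
```

```bash

python3 -m handwheel '-0.5 0 0 0 0 0 0.030;-1 0 0 0 0 0 0.030' >/dev/null&&python3 g.py &&
python3 -m handwheel '-0.5 0 0 0 0 0 0.030;-1 0 0 0 0 0 0.030' >/dev/null&&python3 g.py &&
python3 -m handwheel '-0.5 0 0 0 0 0 0.030;-1.4 0 0 0 0 0 0.030' >/dev/null&&python3 g.py &&
python3 -m handwheel '-2 0 0 0 0 0 0.030;-4 0 0 0 0 0 0.030;-6 0 0 0 0 0 0.030;-8 0 0 0 0 0 0.030;-10 0 0 0 0 0 0.030;-12 0 0 0 0 0 0.030;-14 0 0 0 0 0 0.030' >/dev/null&&python3 g.py &&
python3 -m handwheel '-0.5 0 0 0 0 0 0.030;-1 0 0 0 0 0 0.030' >/dev/null&&python3 g.py &&
python3 -m handwheel '-0.5 0 0 0 0 0 0.030;-1 0 0 0 0 0 0.030' >/dev/null&&python3 g.py &&
python3 -m handwheel '-0.5 0 0 0 0 0 0.030;-1 0 0 0 0 0 0.030' >/dev/null&&python3 g.py &&
python3 -m handwheel '-0.5 0 0 0 0 0 0.030;-1 0 0 0 0 0 0.030' >/dev/null&&python3 g.py &&
python3 -m handwheel '-0.5 0 0 0 0 0 0.030;-1 0 0 0 0 0 0.030' >/dev/null&&python3 g.py &&
python3 -m handwheel '-0.5 0 0 0 0 0 0.030;-1 0 0 0 0 0 0.030' >/dev/null&&python3 g.py &&
python3 -m handwheel '-0.4 0 0 0 0 0 0.030;-0.8 0 0 0 0 0 0.030' >/dev/null&&python3 g.py &&
python3 -m handwheel '-0.4 0 0 0 0 0 0.030;-0.8 0 0 0 0 0 0.030' >/dev/null&&python3 g.py &&
python3 -m handwheel '-0.3 0 0 0 0 0 0.030;-0.6 0 0 0 0 0 0.030' >/dev/null&&python3 g.py &&
python3 -m handwheel '-0.3 0 0 0 0 0 0.030;-0.6 0 0 0 0 0 0.030' >/dev/null&&python3 g.py &&
python3 -m handwheel '-0.3 0 0 0 0 0 0.030;-0.6 0 0 0 0 0 0.030' >/dev/null&&python3 g.py &&
python3 -m handwheel '-0.3 0 0 0 0 0 0.030;-0.6 0 0 0 0 0 0.030' >/dev/null&&python3 g.py &&
python3 -m handwheel '-0.3 0 0 0 0 0 0.030;-0.6 0 0 0 0 0 0.030' >/dev/null&&python3 g.py &&
python3 -m handwheel '-0.3 0 0 0 0 0 0.030;-0.6 0 0 0 0 0 0.030' >/dev/null&&python3 g.py
```

```text
t 19.95 pos [547.81  -3.92 100.54] yaw 39.38 j6 -41.08 F [-1.14  2.74  9.78] M [ 0.73  0.19 -0.09] w 35.5
t 20.12 pos [547.81  -3.96 100.53] yaw 40.38 j6 -42.08 F [-1.91  3.3  11.13] M [ 0.64  0.19 -0.05] w 35.6
t 20.28 pos [547.79  -3.95 100.52] yaw 41.79 j6 -43.49 F [-2.07  3.37 11.81] M [ 0.61  0.21 -0.  ] w 35.7
t 20.87 pos [547.55  -4.14 100.5 ] yaw 55.90 j6 -57.58 F [-3.24  1.95 10.91] M [0.48 0.35 0.15] w 35.4
t 21.03 pos [547.55  -4.14 100.53] yaw 56.84 j6 -58.52 F [-2.02  3.03 11.76] M [0.41 0.31 0.13] w 35.5
t 21.20 pos [547.54  -4.14 100.52] yaw 57.84 j6 -59.51 F [-2.33  4.26 10.32] M [0.47 0.38 0.16] w 35.6
t 21.37 pos [547.53  -4.18 100.49] yaw 58.83 j6 -60.50 F [-2.71  2.82 11.04] M [0.46 0.29 0.08] w 35.8
t 21.53 pos [547.55  -4.24 100.55] yaw 59.81 j6 -61.49 F [-2.34  1.96  9.86] M [ 0.5   0.3  -0.01] w 35.8
t 21.70 pos [547.56  -4.24 100.51] yaw 60.80 j6 -62.48 F [-1.91  1.85 10.72] M [ 0.44  0.31 -0.08] w 35.5
t 21.87 pos [547.53  -4.27 100.49] yaw 61.78 j6 -63.48 F [-3.    2.02 10.15] M [ 0.54  0.27 -0.19] w 35.4
t 22.03 pos [547.54  -4.32 100.5 ] yaw 62.56 j6 -64.26 F [-2.88  1.74 11.04] M [ 0.49  0.29 -0.15] w 35.8
t 22.20 pos [547.54  -4.31 100.51] yaw 63.36 j6 -65.06 F [-2.26  1.1  10.61] M [ 0.46  0.31 -0.26] w 36.0
t 22.37 pos [547.5   -4.31 100.5 ] yaw 63.95 j6 -65.66 F [-3.08  2.12 10.81] M [ 0.53  0.3  -0.17] w 35.5
t 22.53 pos [547.53  -4.34 100.5 ] yaw 64.56 j6 -66.26 F [-2.29  1.08 11.44] M [ 0.48  0.27 -0.19] w 35.4
t 22.70 pos [547.5   -4.32 100.52] yaw 65.17 j6 -66.86 F [-2.27  1.24 11.85] M [ 0.48  0.34 -0.13] w 36.0
t 22.87 pos [547.5   -4.34 100.51] yaw 65.77 j6 -67.46 F [-2.93  1.51 10.65] M [ 0.5   0.34 -0.15] w 35.2
t 23.03 pos [547.48  -4.34 100.49] yaw 66.37 j6 -68.06 F [-2.87  0.89 11.02] M [ 0.5   0.3  -0.11] w 35.6
t 23.20 pos [547.48  -4.38 100.49] yaw 66.97 j6 -68.67 F [-2.63  1.98 10.84] M [ 0.45  0.38 -0.18] w 36.0
```

```bash

python3 -m handwheel '-0.2 0 0 0 0 0 0.030;-0.4 0 0 0 0 0 0.030' >/dev/null&&python3 g.py &&
python3 -m handwheel '-0.2 0 0 0 0 0 0.030;-0.4 0 0 0 0 0 0.030' >/dev/null&&python3 g.py &&
python3 -m handwheel '-0.2 0 0 0 0 0 0.030;-0.4 0 0 0 0 0 0.030' >/dev/null&&python3 g.py &&
python3 -m handwheel '-0.2 0 0 0 0 0 0.030;-0.4 0 0 0 0 0 0.030' >/dev/null&&python3 g.py &&
python3 -m handwheel '-0.2 0 0 0 0 0 0.030;-0.4 0 0 0 0 0 0.030' >/dev/null&&python3 g.py &&
python3 -m handwheel '-0.2 0 0 0 0 0 0.030;-0.4 0 0 0 0 0 0.030' >/dev/null&&python3 g.py &&
python3 -m handwheel '-0.2 0 0 0 0 0 0.030;-0.4 0 0 0 0 0 0.030' >/dev/null&&python3 g.py &&
python3 -m handwheel '-0.2 0 0 0 0 0 0.030;-0.4 0 0 0 0 0 0.030' >/dev/null&&python3 g.py &&
python3 -m handwheel '-0.2 0 0 0 0 0 0.030;-0.4 0 0 0 0 0 0.030' >/dev/null&&python3 g.py &&
python3 -m handwheel '-0.2 0 0 0 0 0 0.030;-0.4 0 0 0 0 0 0.030' >/dev/null&&python3 g.py
```

```text
t 23.37 pos [547.47  -4.37 100.5 ] yaw 67.37 j6 -69.06 F [-2.48  1.15 10.64] M [ 0.48  0.32 -0.2 ] w 35.5
t 23.53 pos [547.45  -4.36 100.51] yaw 67.77 j6 -69.46 F [-2.4   2.25 11.22] M [ 0.44  0.3  -0.12] w 35.7
t 23.70 pos [547.44  -4.37 100.49] yaw 68.16 j6 -69.86 F [-2.84  1.65 11.18] M [ 0.44  0.28 -0.11] w 35.7
t 23.87 pos [547.47  -4.39 100.52] yaw 68.56 j6 -70.26 F [-2.94  2.04 11.84] M [ 0.46  0.29 -0.14] w 35.7
t 24.03 pos [547.45  -4.37 100.52] yaw 68.96 j6 -70.65 F [-2.57  0.82 10.64] M [ 0.45  0.32 -0.21] w 35.4
t 24.20 pos [547.45  -4.41 100.51] yaw 69.36 j6 -71.05 F [-4.46  1.59 11.13] M [ 0.4  0.3 -0.2] w 35.8
t 24.37 pos [547.44  -4.4  100.51] yaw 69.75 j6 -71.45 F [-2.6   1.45 11.8 ] M [ 0.41  0.32 -0.16] w 35.6
t 24.53 pos [547.42  -4.41 100.5 ] yaw 70.15 j6 -71.85 F [-3.61  1.27 11.01] M [ 0.48  0.29 -0.25] w 35.7
t 24.70 pos [547.44  -4.4  100.49] yaw 70.55 j6 -72.25 F [-2.47  1.52 11.17] M [ 0.43  0.37 -0.22] w 35.9
t 24.87 pos [547.43  -4.42 100.5 ] yaw 70.94 j6 -72.64 F [-3.42  0.49 11.14] M [ 0.43  0.3  -0.25] w 35.7
```

```bash
sed -i 's/<-0.29)/<-0.34)/' g.py
python3 -m handwheel '-0.2 0 0 0 0 0 0.030;-0.4 0 0 0 0 0 0.030' >/dev/null&&python3 g.py &&
python3 -m handwheel '-0.2 0 0 0 0 0 0.030;-0.4 0 0 0 0 0 0.030' >/dev/null&&python3 g.py &&
python3 -m handwheel '-0.2 0 0 0 0 0 0.030;-0.4 0 0 0 0 0 0.030' >/dev/null&&python3 g.py &&
python3 -m handwheel '-0.2 0 0 0 0 0 0.030;-0.4 0 0 0 0 0 0.030' >/dev/null&&python3 g.py &&
python3 -m handwheel '-0.2 0 0 0 0 0 0.030;-0.4 0 0 0 0 0 0.030' >/dev/null&&python3 g.py
```

```text
t 25.03 pos [547.42  -4.41 100.51] yaw 71.34 j6 -73.04 F [-2.41  1.67 10.44] M [ 0.44  0.31 -0.27] w 35.6
t 25.20 pos [547.41  -4.41 100.52] yaw 71.74 j6 -73.44 F [-2.7   1.01 11.66] M [ 0.4   0.35 -0.23] w 35.7
t 25.37 pos [547.43  -4.46 100.54] yaw 72.13 j6 -73.84 F [-2.89  1.51 11.5 ] M [ 0.47  0.34 -0.3 ] w 35.8
t 25.53 pos [547.42  -4.45 100.54] yaw 72.53 j6 -74.23 F [-3.1   1.1  11.97] M [ 0.44  0.36 -0.27] w 35.4
t 25.70 pos [547.44  -4.45 100.53] yaw 72.93 j6 -74.63 F [-2.7   0.67 11.67] M [ 0.42  0.34 -0.38] w 35.7
```

```bash
h(){ :; }; s(){ python3 st.py | sed 's/pos.*yaw/yaw/'; }
python3 -m handwheel '2 0 0 0 0 0 0.030;4 0 0 0 0 0 0.030' >/dev/null; s
python3 -m handwheel '2 0 0 0 0 0 0.030;4 0 0 0 0 0 0.030' >/dev/null; s
python3 -m handwheel '2 0 0 0 0 0 0.030;4 0 0 0 0 0 0.030' >/dev/null; s
python3 -m handwheel '2 0 0 0 0 0 0.030;4 0 0 0 0 0 0.030' >/dev/null; s
python3 -m handwheel '2 0 0 0 0 0 0.030;4 0 0 0 0 0 0.030' >/dev/null; s
python3 -m handwheel '2 0 0 0 0 0 0.030;4 0 0 0 0 0 0.030' >/dev/null; s
python3 -m handwheel '2 0 0 0 0 0 0.030;4 0 0 0 0 0 0.030' >/dev/null; s
python3 -m handwheel '2 0 0 0 0 0 0.030;4 0 0 0 0 0 0.030' >/dev/null; s
python3 -m handwheel '2 0 0 0 0 0 0.030;4 0 0 0 0 0 0.030' >/dev/null; s
python3 -m handwheel '2 0 0 0 0 0 0.030;4 0 0 0 0 0 0.030' >/dev/null; s
python3 -m handwheel '2 0 0 0 0 0 0.030;4 0 0 0 0 0 0.030' >/dev/null; s
python3 -m handwheel '2 0 0 0 0 0 0.030;4 0 0 0 0 0 0.030' >/dev/null; s
python3 -m handwheel '2 0 0 0 0 0 0.030;4 0 0 0 0 0 0.030' >/dev/null; s
python3 -m handwheel '2 0 0 0 0 0 0.030;4 0 0 0 0 0 0.030' >/dev/null; s
```

```text
t 25.87 yaw 68.85 j6 -70.55 F [-2.88  1.56 11.68] M [ 0.52  0.34 -0.11] w 36.0
t 26.03 yaw 64.87 j6 -66.56 F [-1.93  2.37 10.9 ] M [ 0.48  0.29 -0.11] w 35.4
t 26.20 yaw 60.86 j6 -62.56 F [-3.24  3.78 11.68] M [ 0.56  0.31 -0.05] w 36.0
t 26.37 yaw 56.92 j6 -58.60 F [-2.85  3.56 10.81] M [0.46 0.33 0.21] w 35.5
t 26.53 yaw 52.91 j6 -54.59 F [-2.86  2.83 11.08] M [0.54 0.23 0.08] w 35.4
t 26.70 yaw 48.90 j6 -50.58 F [-2.44  2.32 10.79] M [0.59 0.27 0.06] w 35.6
t 26.87 yaw 44.89 j6 -46.58 F [-2.04  3.3  10.93] M [0.64 0.26 0.01] w 35.9
t 27.03 yaw 40.87 j6 -42.57 F [-2.64  2.48  9.81] M [ 0.65  0.15 -0.02] w 35.6
t 27.20 yaw 36.86 j6 -38.56 F [-1.31  4.18 10.16] M [ 0.66  0.08 -0.06] w 35.6
t 27.37 yaw 32.85 j6 -34.55 F [-2.1   2.12 10.78] M [ 0.72  0.12 -0.12] w 35.6
t 27.53 yaw 28.88 j6 -30.58 F [-2.39  4.58 10.44] M [0.75 0.16 0.1 ] w 35.3
t 27.70 yaw 24.91 j6 -26.60 F [-1.66  4.35 10.08] M [0.69 0.18 0.17] w 35.4
t 27.87 yaw 20.89 j6 -22.59 F [-0.78  4.91 10.4 ] M [0.73 0.12 0.11] w 35.6
t 28.03 yaw 16.88 j6 -18.58 F [-0.31  3.56 10.25] M [0.77 0.06 0.06] w 35.8
```

```bash
s(){ python3 st.py | sed 's/pos.*yaw/yaw/'; }
python3 -m handwheel '2 0 0 0 0 0 0.030;4 0 0 0 0 0 0.030' >/dev/null; s
python3 -m handwheel '2 0 0 0 0 0 0.030;4 0 0 0 0 0 0.030' >/dev/null; s
python3 -m handwheel '2 0 0 0 0 0 0.030;4 0 0 0 0 0 0.030' >/dev/null; s
python3 -m handwheel '2 0 0 0 0 0 0.030;4 0 0 0 0 0 0.030' >/dev/null; s
python3 -m handwheel '2 0 0 0 0 0 0.030;4 0 0 0 0 0 0.030' >/dev/null; s
python3 -m handwheel '2 0 0 0 0 0 0.030;4 0 0 0 0 0 0.030' >/dev/null; s
python3 -m handwheel '2 0 0 0 0 0 0.030;4 0 0 0 0 0 0.030' >/dev/null; s
python3 -m handwheel '2 0 0 0 0 0 0.030;4 0 0 0 0 0 0.030' >/dev/null; s
python3 -m handwheel '2 0 0 0 0 0 0.030;4 0 0 0 0 0 0.030' >/dev/null; s
python3 -m handwheel '2 0 0 0 0 0 0.030;4 0 0 0 0 0 0.030' >/dev/null; s
python3 -m handwheel '2 0 0 0 0 0 0.030;4 0 0 0 0 0 0.030' >/dev/null; s
python3 -m handwheel '2 0 0 0 0 0 0.030;4 0 0 0 0 0 0.030' >/dev/null; s
python3 -m handwheel '2 0 0 0 0 0 0.030;4 0 0 0 0 0 0.030' >/dev/null; s
python3 -m handwheel '2 0 0 0 0 0 0.030;4 0 0 0 0 0 0.030' >/dev/null; s
python3 -m handwheel '2 0 0 0 0 0 0.030;4 0 0 0 0 0 0.030' >/dev/null; s
python3 -m handwheel '2 0 0 0 0 0 0.030;4 0 0 0 0 0 0.030' >/dev/null; s
python3 -m handwheel '2 0 0 0 0 0 0.030;4 0 0 0 0 0 0.030' >/dev/null; s
python3 -m handwheel '2 0 0 0 0 0 0.030;4 0 0 0 0 0 0.030' >/dev/null; s
```

```text
t 28.20 yaw 12.87 j6 -14.57 F [-1.14  3.9   9.82] M [ 0.72 -0.02 -0.  ] w 35.4
t 28.37 yaw 8.86 j6 -10.57 F [-1.43  4.67  8.92] M [ 0.76 -0.03 -0.05] w 35.6
t 28.53 yaw 4.85 j6 -6.56 F [-0.5   3.68  9.03] M [ 0.78 -0.07 -0.13] w 35.6
t 28.70 yaw 0.85 j6 -2.56 F [-0.75  4.44  9.11] M [ 0.73 -0.06 -0.02] w 35.3
t 28.87 yaw -3.10 j6 1.40 F [0.46 3.76 9.15] M [0.76 0.   0.19] w 35.6
t 29.03 yaw -7.10 j6 5.41 F [0.66 5.36 9.16] M [ 0.7  -0.05  0.11] w 35.9
t 29.20 yaw -11.11 j6 9.42 F [-0.64  4.41  8.64] M [ 0.72 -0.07  0.05] w 35.6
t 29.37 yaw -15.13 j6 13.43 F [0.41 4.07 8.61] M [ 0.69 -0.06  0.01] w 35.8
t 29.53 yaw -19.13 j6 17.43 F [0.88 3.83 8.35] M [ 0.68 -0.16 -0.01] w 35.6
t 29.70 yaw -23.14 j6 21.44 F [-0.43  3.68  8.7 ] M [ 0.68 -0.17 -0.08] w 35.6
t 29.87 yaw -27.15 j6 25.45 F [0.53 3.14 8.43] M [ 0.57 -0.23 -0.15] w 35.5
t 30.03 yaw -31.12 j6 29.42 F [1.55 3.47 6.94] M [ 0.72 -0.18  0.12] w 35.7
t 30.20 yaw -35.10 j6 33.41 F [1.09 2.95 7.54] M [ 0.64 -0.12  0.16] w 35.5
t 30.37 yaw -39.10 j6 37.41 F [1.32 3.31 7.73] M [ 0.65 -0.25  0.05] w 35.7
t 30.53 yaw -43.11 j6 41.42 F [1.96 2.89 7.52] M [ 0.56 -0.26  0.04] w 35.6
t 30.70 yaw -47.12 j6 45.43 F [1.38 2.78 7.54] M [ 0.53 -0.3   0.05] w 35.4
t 30.87 yaw -51.12 j6 49.43 F [1.43 2.9  7.75] M [ 0.44 -0.31 -0.07] w 35.8
t 31.03 yaw -55.13 j6 53.44 F [1.12 1.9  7.41] M [ 0.37 -0.34 -0.1 ] w 35.6
```

```bash

python3 -m handwheel '2 0 0 0 0 0 0.030;4 0 0 0 0 0 0.030;5 0 0 0 0 0 0.030;5 0 0 0 0 0 0.030' >/dev/null; python3 st.py
python3 -m handwheel '0 0 0 0 0 0 0.045;0 0 0 0 0 0 0.055;0 0 0 0 0 0 0.06;0 0 0 0 0 0 0.06;0 0 0 0 0 0 0.06;0 0 0 0 0 0 0.06' 10; python3 st.py
python3 -m handwheel '0 0 0 -0.03 0 0 0.06;0 0 0 -0.06 0 0 0.06;0 0 0 -0.08 0 0 0.06;0 0 0 -0.08 0 0 0.06'; python3 st.py
```

```text
t 31.37 pos [549.56  -4.33 100.58] yaw -60.06 j6 58.37 F [1.52 3.38 6.23] M [ 0.47 -0.26  0.02] w 35.9
time_s: 31.87
ee_pos: [548.8, -4.9, 99.6]
ee_rot: [-19.0, 89.9, -169.1]
force: [0.3, -0.1, -0.5]
gripper_width: 60.1
t 31.87 pos [548.83  -4.85  99.57] yaw -60.02 j6 58.33 F [ 0.33 -0.06 -0.47] M [0.01 0.03 0.04] w 60.1
time_s: 32.2
ee_pos: [551.9, -4.9, 184.5]
ee_rot: [147.4, 89.5, -2.6]
force: [0.2, -0.4, 0.7]
gripper_width: 59.9
t 32.20 pos [551.93  -4.9  184.53] yaw -60.02 j6 58.33 F [ 0.23 -0.39  0.72] M [-0.05 -0.02 -0.06] w 59.9
```

```bash
python3 mv.py 465 -152 185 -87
```

```text
rot [26.98 -0.5  -0.17] shift mm [ -1.2  84.  148.8]
```

```bash
python3 -m handwheel '7 0 0 0 0.020 0.035 0;14 0 0 0 0.04 0.07 0;21 0 0 0 0.06 0.105 0;27 0 0 0 0.084 0.149 0;27 0 0 0 0.084 0.149 0;27 0 0 0 0.084 0.149 0;27 0 0 0 0.084 0.149 0;27 0 0 0 0.084 0.149 0;27 0 0 0 0.084 0.149 0'; python3 - <<'E'
from h import *
s=env.state();print(s['ee_pos'],s['ee_rot'],s['qpos'])
a=env.grab_frame("wrist")[:,:,::-1]; cv2.imwrite("pics/w3.png",a)
E
```

```text
time_s: 32.95
ee_pos: [462.9, -150.8, 179.7]
ee_rot: [-83.0, 90.0, 100.1]
force: [0.6, 0.5, 0.2]
gripper_width: 2.7
[ 462.86 -150.81  179.68] [-83.03  89.98 100.08] [-19.41  11.91 103.86   0.02  64.24  67.47]
```

View pics/w3.png

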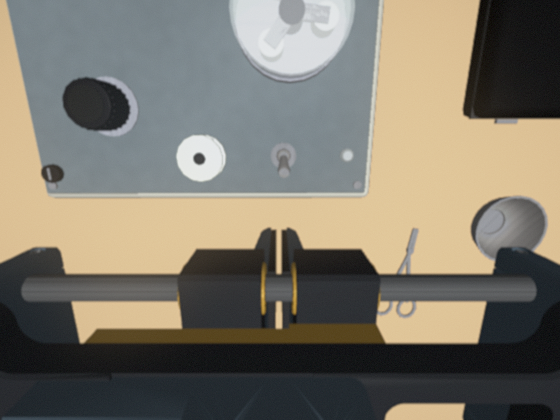

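The wrist view shows the toggle with its base at (283,152) and bat tip at (285,173), straight ahead of the shut fingers at column 279. The reel, at (201,158), is clear to the left.

```bash
python3 - <<'E'
from h import *
c=env.get_calibration("wrist");K=c["mtx"];s=dict(ee_pos=np.array([462.86,-150.81,179.68]),ee_rot=np.array([-83.03,89.98,100.08]))
T=tool(s)@c["hand_eye"];print(ray((285,170),K,T,121),ray((283,154),K,T,92),ray((201,158),K,T,108))
E
python3 mv.py 465 -153 110 -87; python3 mv.py 485 -152 110 -87
```

```text
[ 507.38 -152.23  121.  ] [ 517.32 -150.47   92.  ] [511.62 -83.57 108.  ]
rot [0.11 0.   0.02] shift mm [69.72  2.3  -2.06]
rot [0.11 0.   0.02] shift mm [ 69.72   2.39 -22.09]
```

```bash
python3 -m handwheel '0 0 0 0.03 0.0015 0 0;0 0 0 0.06 0.0015 0 0;0 0 0 0.069 0.0015 0 0;0 0 0 0.069 0.0015 0 0;0 0 0 0.069 0.0015 0 0' >/dev/null; python3 st.py
python3 -m handwheel '0 0 0 0 0 -0.006 0;0 0 0 0 0 -0.012 0;0 0 0 0 0 -0.018 0;0 0 0 0 0 -0.02 0' >/dev/null; python3 st.py
python3 -m handwheel '0 0 0 0 0 -0.002 0;0 0 0 0 0 -0.004 0' >/dev/null; python3 st.py
python3 -m handwheel '0 0 0 0 0 -0.002 0;0 0 0 0 0 -0.004 0' >/dev/null; python3 st.py
python3 -m handwheel '0 0 0 0 0 -0.002 0;0 0 0 0 0 -0.004 0' >/dev/null; python3 st.py
python3 -m handwheel '0 0 0 0 0 -0.002 0;0 0 0 0 0 -0.004 0' >/dev/null; python3 st.py
```

```text
t 33.42 pos [ 462.81 -153.09  111.25] yaw -86.96 j6 67.31 F [-0.   -0.86  0.2 ] M [ 0.09  0.03 -0.02] w 0.6
t 33.75 pos [ 484.28 -152.72  112.  ] yaw -87.00 j6 68.20 F [ 0.58  0.44 -0.81] M [0.   0.01 0.02] w 0.8
t 33.92 pos [ 486.22 -152.23  111.14] yaw -87.01 j6 68.36 F [-2.07 -0.94  1.4 ] M [-0.08  0.47 -0.03] w 0.8
t 34.08 pos [ 488.2  -152.33  110.86] yaw -86.99 j6 68.53 F [-4.64 -1.85  3.65] M [-0.4   0.9   0.04] w 0.4
t 34.25 pos [ 494.02 -152.08  111.05] yaw -87.04 j6 68.69 F [-0.96 -1.68  0.37] M [-0.14  0.19 -0.01] w 0.2
t 34.42 pos [ 498.85 -151.5   110.94] yaw -87.04 j6 68.84 F [-0.77  1.06  0.25] M [-0.01 -0.02  0.05] w 0.5
```

```bash
python3 -m handwheel '0 0 0 0 0 -0.003 0;0 0 0 0 0 -0.003 0;0 0 0 0 0 0.015 0;0 0 0 0 0 0.035 0;0 0 0 -0.03 0 0.035 0;0 0 0 -0.07 0 0.035 0;0 0 0 -0.1 0 0.035 0;0 0 0 -0.1 0 0.035 0;0 0 0 -0.1 0 0.035 0'; python3 - <<'E'
from h import *
s=env.state();print(s['ee_pos'],s['ee_rot'],s['time_s'])
a=env.grab_frame("wrist")[:,:,::-1]; cv2.imwrite("pics/w4.png",a)
b=env.grab_frame("scene")[:,:,::-1]; cv2.imwrite("pics/s4.png",b)
E
```

```text
time_s: 35.17
ee_pos: [464.4, -153.7, 212.7]
ee_rot: [159.1, 89.7, -17.9]
force: [0.2, 0.1, -1.0]
gripper_width: 0.6
[ 464.35 -153.68  212.73] [159.13  89.73 -17.89] 35.1667
```

View pics/w4.png

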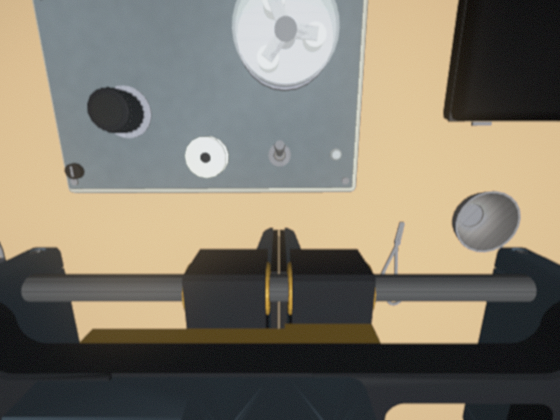

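The toggle tip is now at (279,144), rearward of its base at (280,156). The reel and the other items are where they were, and the fingers are clear.

```bash
python3 -c "
from workcell import env
print(env.job_done())"
```

```text
the job is handed in; nothing more can be done
None
```

The selector should be resting in the fourth click and the pump's toggle is over to the rear. I handed the job in at about 35 s of the 72 s allowed; no verdict was reported.

- **Selector:**
  - Turning anticlockwise, I felt five rests about 30° apart, so it had started at the fifth click. It then met the stop roughly 10° past the lowest rest, where the torque averaged about 0.3 N m and peaked at 0.38, under the 0.5 that forces it.
  - Turning back clockwise, the clicks came at the same angles, so the knob had not slipped in the grip. I let go at the fourth, with the torque there reading about 0.02 N m.
- **Toggle:** It snapped over with about 5 N of push. The last wrist picture shows it leaning to the rear, the reel and other items in view not visibly moved, and the fingers clear with about zero force.
- **Not checked directly:** The knob has no pointer, so its final click rests on the counted clicks and torque readings, not on a picture.
- **Disagreement:** The scene and wrist cameras placed the knob about 5 mm apart. I re-centred on it using the side force felt when gripping.

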